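# Set the iris of the light stand and swing its filter in

## Task

Get the light stand ready for viewing a thin section: with a fingertip, push the iris lever round its arc until its pointer stands on the fourth long mark, counted from the closed end at the right (the mark with the second-largest dot), and push the filter by its tab round over the light window until it rests against its stop. Only push: do not pinch either tab, do not shove or lift the stand, and leave the things round it where they are.

Things in the scene. Friction and masses are not known exactly. Their poses are not given: they have to be found in the camera images.
- light_stand: Loose light stand, 4 kg, grey housing 232 x 232 x 45 mm, front (rocker, dimmer) at -x, 120 mm before the origin. Origin: on the worktop, under the iris axis. On its top: window and iris in a black collar (to 55 mm high) inside a turning ring (138 mm diameter, to 57 mm high). It slides if pushed with over 20 N; ring and filter arm turn with 2 to 3 N at their tabs.
- iris_axis (a point): Point on the vertical axis about which the ring and its lever turn, 55.5 mm above the worktop, straight above the stand's origin.
- iris_ring (a joint): Turn of ring and lever, rad. 0 = closed, lever at the robot's right end of its arc; grows to the left past the front (clockwise from above) to 2.094, fully open. The lever points 240 deg minus this, anticlockwise from the stand's +x. Stiff: stays where left. Five long white marks at 0.175, 0.611, 1.047, 1.484, 1.920; a dot by each grows to the open end. 1.484 is wanted.
- lever_pointer (a point): Sharp tip of the lever, 94.5 mm from the iris axis, 51 mm above the worktop. It just reaches the inner ends of the long marks.
- target_mark (a point): Middle of the wanted long mark (15 mm long, radial, 3 mm wide, on the stand's top), 103 mm from the iris axis.
- lever_right_face: Rubber face on the closed side of the lever's upright tab: push here to open the iris. Origin: its centre, 83 mm from the iris axis, 71 mm above the worktop. 18 mm wide (radially, its x axis, outward), 30 mm high (56 to 86 mm above the worktop), 4.5 mm thick; +y is its outward normal. The tab is 14 mm thick, its top 89 mm above the worktop.
- lever_left_face: The same on the open side of the lever's tab (outward normal -y): push on it to close the iris.
- filter_arm (a joint): Swing of the filter arm about its upright pillar, rad. 0 = filter over the light window, arm against its stop pin (end of travel); it grows as the filter swings out to the robot's left (clockwise from above), to 1.4. Stays where it is left.
- filter_pillar (a point): Point on the vertical axis of the filter arm, 65 mm above the worktop, at (95, 60) mm from the stand's origin in its frame (far left corner of the stand).
- filter_centre (a point): Centre of the round filter (black frame of 84 mm diameter, 60 to 70 mm above the worktop), 112 mm from the pillar's axis at the end of the arm.
- filter_outer_face: Rubber face on the trailing side of the filter arm's upright tab: push here to swing the filter in. Origin: its centre, 56 mm from the pillar's axis, 85 mm above the worktop. 18 mm wide (its x axis, from pillar to filter), 30 mm high (70 to 100 mm above the worktop), 4.5 mm thick; -y is its outward normal. The tab is 14 mm thick, top at 102 mm.
- filter_near_face: The same on the other side of that tab (outward normal +y): pushing on it swings the filter out.
- sample_tin: Loose aluminium tin with press lid, 70 mm diameter, 30 mm high, to the left of the stand. Not to be disturbed. Origin at its underside.
- dropper_bottle: Loose brown dropper bottle, 34 mm diameter, 102 mm high, to the right of the stand. Not to be disturbed. Origin at its underside.
- weighing_bottle: Loose glass weighing bottle with stopper, 43 mm diameter, 64 mm high, behind the stand. Not to be disturbed. Origin at its underside.

How it is judged:
By the outcome, as a careful person would: the job done as asked, in the order asked, and still so for the second after the job is handed in, with the robot touching nothing.
It also fails if it takes over 54 s, if anything falls off the work surface, if the arm or the gripper's body presses on something with over 40 N, if the wrist force passes 120 N, or if a joint passes its speed limit or range.

## Robot

A 7-joint arm with a two-finger parallel gripper is mounted at the origin on a cart in front of the work surface, level with it; the furniture and walls round the work are solid. World frame = base frame: x ahead of the robot, y to its left, z up, the work surface at z = 0. Lengths are in m, angles in rad, forces in N, time in s.
With the tool pointing down it reaches from about 0.425 to 0.875 m from the base axis. Payload 4.7 kg.
Tool frame: the origin (TCP) lies between the finger pads; the fingertips stand 14 mm ahead of it and the grasp point (between the pads) lies 5 mm behind it; z points along the fingers, y is the line along which they close (so a half turn about z gives the same grasp; the last joint's range is limited). The gripper opens to 87 mm and grips with 3 to 60 N. Pads are 19 mm wide; open, the fingers measure 117 mm over their backs; the gripper's body (75 mm by 190 mm) begins 51 mm behind the grasp point.
Start: joints at [-1.155, 0.321, -0.07, 1.45, 0.023, 1.371, -0.057], TCP at [0.254, 0.598, 0.237] pointing down, gripper open.
Joint ranges: [-2.86, 2.86], [-0.3, 2.09], [-1.38, 1.24], [0.06, 2.45], [-1.56, 4.7], [0.09, 2.05], [-2.69, 2.69]. Speed limits (rad/s): [2.57, 2.57, 3.14, 3.14, 3.14, 3.14, 3.14].

## Interface

Orientations are given as a rotation vector (axis times angle).
In Python, from bench import ctrl gives the robot as it stands.
- The arm moves only by the shell command python3 -m inch 'ROWS' [OPENING] [FORCE]. ROWS is JSON, a list of rows, each a list of 6 numbers: the shift along the world's x, y, z in mm, then the turn, a rotation vector about the world's x, y, z in degrees. In form: [[tx, ty, tz, rx, ry, rz], ...]. A call has 1 to 20 rows; each row is the pose to reach, as a shift and turn from the pose commanded when the call began; what a row does not reach only later rows make up. A row lasts 1/8 s, in which the tool goes at most 62.5 mm and 10.7 degrees, less where a joint would pass 70% of its speed; a pose out of reach is approached as far as the arm can. A call with a gripper value outside its range is refused whole. OPENING is the finger opening in mm, from 0 to 87, set as the call begins (- or left out, the last holds). The fingers move at their own pace and stop on an object; FORCE is the grip in N (left out, the last holds). Time passes only in rows, so rows that repeat a pose let the fingers close. It gives the time, the measured TCP pose, the force, the opening and the grip force at its end, in the units of the state.
- ctrl.get_state(): the state, without advancing time (a new reading comes with each control period).
- ctrl.get_image(name): name is "scene" or "top" or "wrist"; returns (picture, depth): 384x512x3 uint8, red, green, blue; 384x512 float32, m along the optical axis (not along the pixel's ray), 0 where there is no reading.
- ctrl.camera_params(name): a dict with "mtx" (3x3 intrinsics, pixels), "T" (4x4, takes a point from camera to world coordinates). Camera axes: x right, y down, z forward; pixel columns grow to the right and rows downward; lengths in m; the calibration is good to about 2 mm. A picture is of the moment at which its call begins: read the wrist's pose just before it. camera_params takes no time and is no camera call; for the wrist camera it gives the pose at the moment of the call.
- ctrl.close_job(): hands the job in; it is judged then, once.
The state is a dict: "time": time; "joint_positions": joint angles; "qd": joint speeds; "joint_torque": joint torques, N m; "position": TCP position; "tool_rot": TCP orientation; "ft_force": force on the tool from outside, world axes, zero at the start; "torque": the same for the moment, N m; "grip_width": opening from 0.0 (shut) to 1.0 (fully open); "grip_force": force on a finger pad.
Only numpy, scipy, OpenCV 4.12 (cv2) and the standard library are available. Lean on these libraries where they do the work, as an engineer would, in place of code of your own. Each camera call takes 0.05 s, during which the arm holds its last target. There are 200 camera calls.

## Working session

There is one attempt and no reset: what is moved stays moved. The work goes in short steps, Python scripts to look and compute and a shell command to move; the robot and the scene stay as the last step left them, time stands still between calls to the robot, and variables do not carry over. Pictures are saved under pics/ and viewed, at most 10 in all, crops included, and the job is handed in when it is done.

```bash
mkdir -p pics
cat > h.py <<'E'
from bench import ctrl
import numpy as np, cv2
def snap(n,f):
    p=ctrl.camera_params(n); im,d=ctrl.get_image(n)
    cv2.imwrite(f'pics/{f}.png',im[:,:,::-1]); np.savez(f'pics/{f}.npz',d=d,mtx=p['mtx'],T=p['T'],im=im)
def load(f): return np.load(f'pics/{f}.npz')
def px(f,u,v,z=None):
    q=load(f); r=np.linalg.inv(q['mtx'])@[u,v,1]; T=q['T']
    if z is None: s=q['d'][int(round(v)),int(round(u))]
    else: s=(z-T[2,3])/(T[:3,:3]@r)[2]
    return T[:3,:3]@(r*s)+T[:3,3]
def proj(f,P):
    q=load(f); c=np.linalg.inv(q['T'])@np.append(P,1); m=q['mtx']@c[:3]; return m[:2]/m[2]
E
python3 - <<'E'
from h import *
snap('top','top0'); snap('scene','sc0')
im=np.hstack([cv2.imread('pics/top0.png'),]); cv2.imwrite('pics/top0b.png',cv2.resize(im,(800,600),interpolation=2))
s=ctrl.get_state(); print(s['time'],s['position'],s['tool_rot'],s['grip_width'])
E
```

```text
0.1 [0.2540748  0.59778195 0.23555882] [-6.26911011e-01 -3.07817079e+00  2.67926008e-03] 0.9994823226296722
```

View pics/top0b.png

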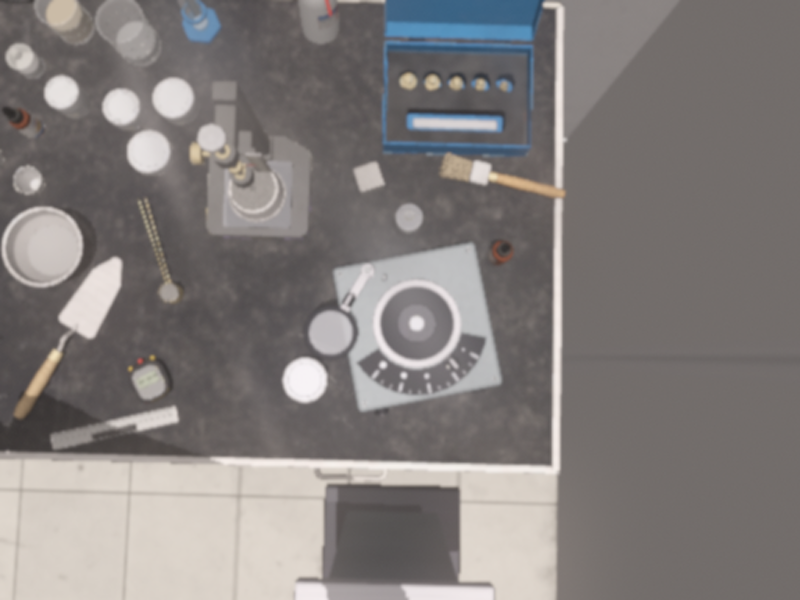

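View pics/sc0.png

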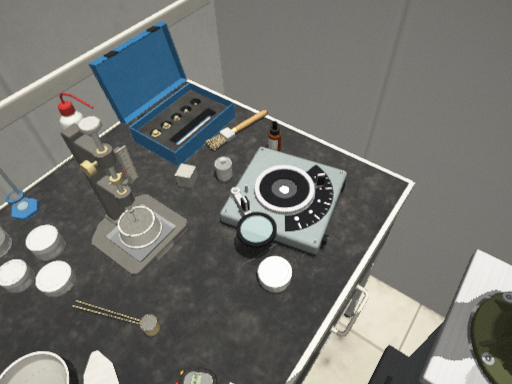

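The top view shows the stand with corners at about (334,268), (472,243), (500,384) and (360,410) in the 800-pixel image. The filter is swung out left at (331,332), and the marks are at the front right. I'll crop closer.

Run:
```python
from h import *
a=cv2.imread('pics/top0.png')[145:270,170:345]; b=cv2.imread('pics/sc0.png')[115:300,205:365]
a=cv2.resize(a,None,fx=2.28,fy=2.28*1.0,interpolation=2); a=cv2.resize(a,(400,286)); b=cv2.resize(b,(400,462),interpolation=2)
c=np.zeros((470,800,3),np.uint8); c[:286,:400]=a; c[:462,400:]=b; cv2.imwrite('pics/c0.png',c)
k=512/800
for u,v in [(334,268),(472,243),(500,384),(360,410)]: print(px('top0',u*k,v*k,.045))
for n,u,v in [('tin',305,380),('drop',502,251),('weigh',409,217),('filt',331,332),('ring',417,324)]: print(n,px('top0',u*k,v*k),px('top0',u*k,v*k,.06))
print(proj('top0',[.254,.598,.237]), load('top0')['T'])
```

```text
[0.64819776 0.10986533 0.045     ]
[ 0.69423806 -0.10857744  0.045     ]
[ 0.47215581 -0.15651061  0.045     ]
[0.42600996 0.06187947 0.045     ]
tin [0.46974832 0.15127671 0.02891763] [0.47089354 0.14779092 0.06      ]
drop [ 0.6778327  -0.15156655  0.07833631] [ 0.68050382 -0.15433404  0.06      ]
weigh [ 0.72956713 -0.00670327  0.06523112] [ 0.73055716 -0.00682088  0.06      ]
filt [0.54605943 0.10977473 0.06351754] [0.54616036 0.11005363 0.06      ]
ring [ 0.56289943 -0.02407981  0.04326629] [ 0.56218577 -0.02346114  0.06      ]
[-43.39945631 349.11088068] [[ 0.0265056  -0.99634966  0.08114687  0.51320735]
 [-0.99963411 -0.02685585 -0.00322764  0.01899808]
 [ 0.00539512 -0.08103163 -0.99669693  1.20842865]
 [ 0.          0.          0.          1.        ]]
```

View pics/c0.png

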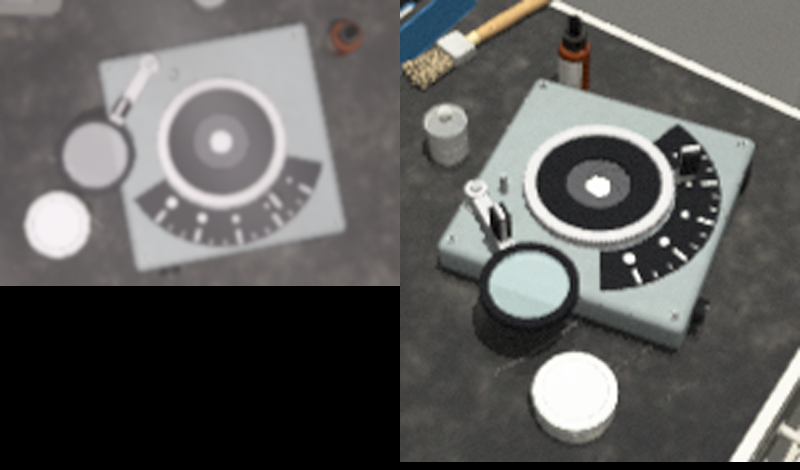

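The lever is near the closed end at world angle ~235° and the stand's yaw is ~12°. The stand centre is at ~(0.56,-0.023) and the filter is out by ~1.3 rad. I'll move the wrist camera over the stand, closing the fingers on the way.

```bash
python3 -m inch '[[240,-640,130,0,0,-12],[240,-640,130,0,0,-12],[240,-640,130,0,0,-12],[240,-640,130,0,0,-12],[240,-640,130,0,0,-12],[240,-640,130,0,0,-12],[240,-640,130,0,0,-12],[240,-640,130,0,0,-12],[240,-640,130,0,0,-12],[240,-640,130,0,0,-12],[240,-640,130,0,0,-12],[240,-640,130,0,0,-12],[240,-640,130,0,0,-12],[240,-640,130,0,0,-12]]' 0 20
python3 - <<'E'
from h import *
snap('wrist','w1'); s=ctrl.get_state(); print(s['joint_positions'],load('w1')['T'].round(3))
cv2.imwrite('pics/w1b.png',cv2.resize(cv2.imread('pics/w1.png'),(800,600),interpolation=2))
E
```

```text
time: 1.85
position: [0.4938, -0.0396, 0.366]
tool_rot: [-0.94, -2.996, -0.0]
ft_force: [-0.4, 0.6, 0.2]
grip_width: 0.006
grip_force: 0.0
[-0.5968906  -0.07163929  0.59211484  1.62040582  0.03959273  1.58165701
  0.95747952] [[ 0.571  0.787  0.234  0.43 ]
 [ 0.821 -0.547 -0.163  0.006]
 [ 0.     0.285 -0.958  0.514]
 [ 0.     0.     0.     1.   ]]
```

View pics/w1b.png

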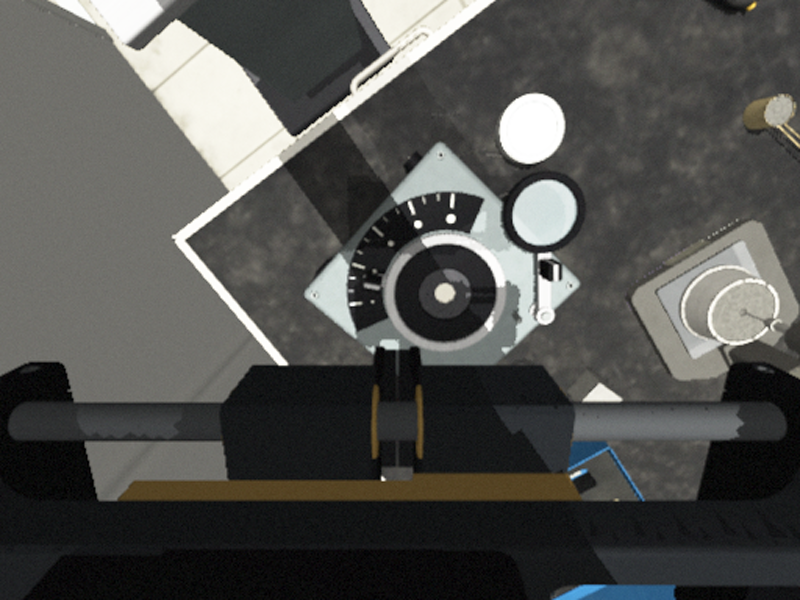

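The wrist view shows the ring at (445,293), filter at (543,212), pillar at (543,315), filter tab at (550,268) and the lever near (370,290) of 800. I'll enlarge it.

Run:
```python
from h import *
a=cv2.imread('pics/w1.png')[85:227,190:380]; cv2.imwrite('pics/w1c.png',cv2.resize(a,(760,568),interpolation=2))
```

```text
(no output)
```

View pics/w1c.png

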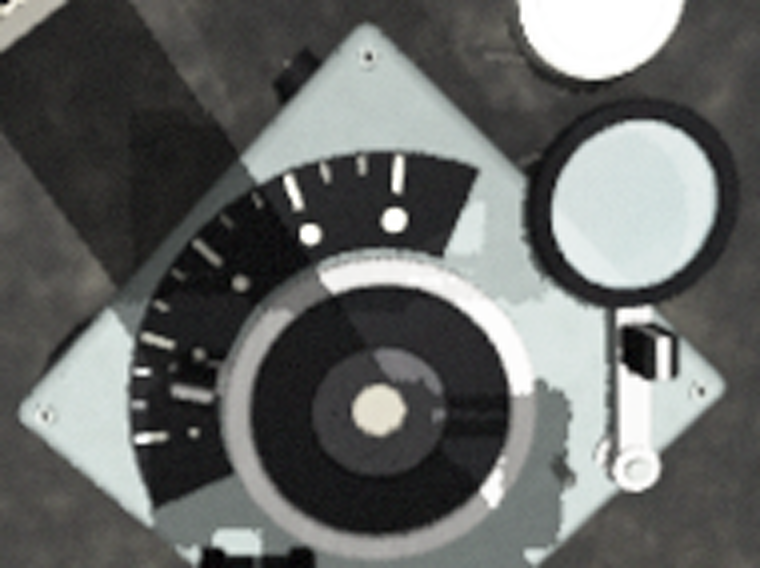

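The crop shows five long marks at (152,437), (157,341), (207,251), (292,190) and (398,174). The fourth has the second-largest dot at (310,234). The lever is at (192,393), the ring at (378,405), the pillar at (637,468), the filter at (638,204), and the filter tab's face is on its right side at (668,350).

Run:
```python
from h import *
from scipy.optimize import least_squares
f=lambda u,v,z=None: px('w1',190+u/4-.4,85+v/4-.4,z)
M=np.array([f(*p,.045)[:2] for p in [(152,437),(157,341),(207,251),(292,190),(398,174)]])
a=np.radians(240)-np.array([.175,.611,1.047,1.484,1.92])
r=least_squares(lambda p:(M-p[:2]-.103*np.c_[np.cos(a+p[2]),np.sin(a+p[2])]).ravel(),[.56,-.02,.2])
print(r.x,np.degrees(r.x[2]),(r.fun*1e3).round(1))
c=r.x[:2];w=r.x[2]
print('ring',f(378,405,.057),'depth z ring',f(378,260)[2],'top',f(365,120)[2])
L=f(192,393,.055);d=L[:2]-c;print('lever?',L,np.hypot(*d),'q',240-np.degrees(np.arctan2(d[1],d[0])-w)%360, 'tgt',240-85)
P=c+[.095*np.cos(w)-.06*np.sin(w),.095*np.sin(w)+.06*np.cos(w)]
print('pillar',P,f(637,468,.08),f(637,468));F=f(638,204,.07);d=F[:2]-P;print('filt',F,np.hypot(*d),np.degrees(np.arctan2(d[1],d[0])),f(638,204)[2],f(640,340),f(655,330))
# second view, top camera
k=.64
d=px('top0',331*k,332*k,.07)[:2]-P; print('top filt',np.hypot(*d),np.degrees(np.arctan2(d[1],d[0])))
```

```text
[ 0.56566928 -0.02212876  0.22031618] 12.623187009810517 [ 0.4 -0.1  0.2 -0.6 -0.5  0.2 -0.7  0.2  0.6  0.3]
ring [ 0.56107777 -0.02060839  0.057     ] depth z ring 0.05536066755850122 top 0.04348401724574791
lever? [ 0.51053186 -0.08473942  0.055     ] 0.08342799290735455 q 23.99160621613686 tgt 155
pillar [0.64526069 0.05718207] [0.64021073 0.05573295 0.08      ] [0.64368311 0.05655449 0.07284224]
filt [0.54672995 0.11197065 0.07      ] 0.11273905599610246 150.92350370179065 0.065488073118871 [0.58586152 0.08047499 0.09767353] [0.58830933 0.08858412 0.09074476]
top filt 0.11220525583573636 152.34556957298057
```

```bash
cat >> h.py <<'E'
def cloud(f):
    q=load(f); v,u=np.indices(q['d'].shape); P=np.stack([u,v,np.ones_like(u)],-1)@np.linalg.inv(q['mtx']).T*q['d'][...,None]
    return P@q['T'][:3,:3].T+q['T'][:3,3]
E
python3 - <<'E'
from h import *
W=cloud('w1'); ax=np.array([.565,-.022]); pil=np.array([.644,.057])
for n,c,r0,r1,z0,z1 in [('lev',ax,.06,.11,.06,.1),('fil',pil,.035,.08,.078,.11)]:
    D=W[...,:2]-c; R=np.hypot(*np.moveaxis(D,-1,0)); m=(R>r0)&(R<r1)&(W[...,2]>z0)&(W[...,2]<z1)
    A=np.degrees(np.arctan2(D[...,1],D[...,0]))%360
    if n=='lev': m&=(A>140)
    for v,u in np.argwhere(m)[:70]: print(n,int(4*(u-190)),int(4*(v-85)),(R[v,u]*1e3).round(),A[v,u].round(1),(W[v,u,2]*1e3).round())
E
```

```text
lev 176 356 92.0 218.8 60.0
lev 176 360 91.0 218.6 69.0
lev 180 360 90.0 218.4 68.0
lev 184 360 88.0 217.9 69.0
lev 188 360 87.0 218.5 63.0
lev 192 360 85.0 218.0 64.0
lev 196 360 83.0 218.0 62.0
lev 176 364 91.0 218.5 76.0
lev 180 364 89.0 218.7 73.0
lev 184 364 88.0 218.1 75.0
lev 188 364 86.0 218.2 72.0
lev 192 364 84.0 218.0 71.0
lev 196 364 83.0 218.2 68.0
lev 200 364 81.0 217.9 68.0
lev 204 364 80.0 217.5 68.0
lev 208 364 78.0 217.8 64.0
lev 212 364 76.0 217.7 63.0
lev 172 368 92.0 218.8 83.0
lev 176 368 90.0 218.4 83.0
lev 180 368 89.0 218.5 81.0
lev 184 368 87.0 218.6 78.0
lev 188 368 86.0 218.3 78.0
lev 192 368 84.0 217.7 80.0
lev 196 368 82.0 218.2 75.0
lev 200 368 81.0 218.1 74.0
lev 204 368 79.0 217.8 73.0
lev 208 368 78.0 217.9 70.0
lev 212 368 76.0 217.9 68.0
lev 172 372 92.0 219.6 84.0
lev 176 372 90.0 219.6 83.0
lev 180 372 88.0 218.8 86.0
lev 184 372 87.0 218.7 84.0
lev 188 372 85.0 218.4 84.0
lev 192 372 84.0 218.3 83.0
lev 196 372 82.0 218.0 83.0
lev 200 372 80.0 218.2 80.0
lev 204 372 79.0 217.5 81.0
lev 208 372 77.0 217.5 79.0
lev 212 372 76.0 218.2 74.0
lev 172 
[... 2130 characters left out ...]
 336 62.0 146.4 99.0
fil 676 336 62.0 144.7 98.0
fil 624 340 58.0 157.9 78.0
fil 628 340 59.0 157.9 84.0
fil 632 340 61.0 158.3 90.0
fil 636 340 61.0 157.6 93.0
fil 640 340 62.0 157.6 98.0
fil 644 340 62.0 156.7 100.0
fil 648 340 62.0 155.0 99.0
fil 652 340 61.0 153.5 98.0
fil 656 340 62.0 152.6 100.0
fil 660 340 62.0 151.3 101.0
fil 664 340 62.0 150.1 102.0
fil 668 340 61.0 148.3 100.0
fil 672 340 61.0 147.0 101.0
fil 676 340 61.0 144.7 99.0
fil 628 344 57.0 158.0 83.0
fil 632 344 58.0 157.8 88.0
fil 636 344 60.0 158.3 95.0
fil 640 344 60.0 157.3 96.0
fil 644 344 60.0 156.7 99.0
fil 648 344 60.0 155.1 99.0
fil 652 344 60.0 153.3 98.0
fil 656 344 60.0 152.4 100.0
fil 660 344 60.0 151.8 102.0
```

The lever tab is centred at ~222.8° world (target 167.5°), and the filter arm is at ~151.5° from the pillar. I'll go down beside the lever's closed side, tips at ~66 mm.

```bash
python3 -m inch '[[30,-60,-60,0,0,-6],[30,-60,-120,0,0,-11.6],[30,-60,-180,0,0,-11.6],[30,-60,-240,0,0,-11.6],[30,-60,-286,0,0,-11.6],[30,-60,-286,0,0,-11.6],[30,-60,-286,0,0,-11.6]]'
python3 - <<'E'
from h import *
snap('wrist','w2'); s=ctrl.get_state(); print(s['joint_positions'])
cv2.imwrite('pics/w2b.png',cv2.resize(cv2.imread('pics/w2.png'),(640,480),interpolation=2))
E
```

```text
time: 2.78
position: [0.5257, -0.1012, 0.0825]
tool_rot: [1.24, 2.884, 0.002]
ft_force: [0.1, -0.7, 0.3]
grip_width: 0.006
grip_force: 0.0
[-0.46287051  0.24340183  0.67881151  1.93458146 -0.17998999  1.01902521
  1.05396099]
```

View pics/w2b.png

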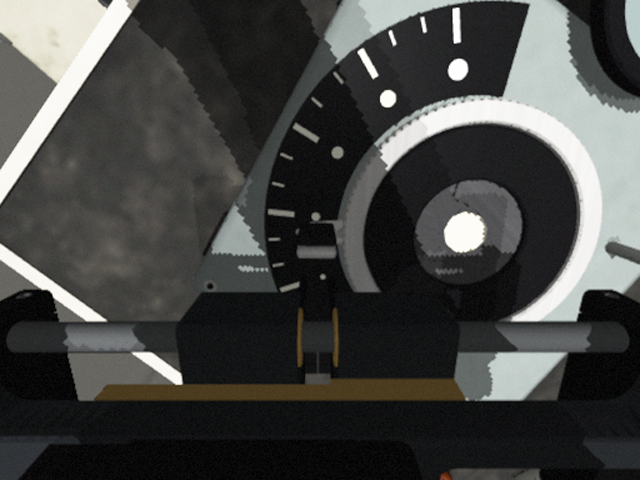

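The view shows the closed fingers behind the lever tab (317,252), on the right side. Marks 5 to 2 are at (457,25), (369,64), (307,132) and (282,213), and mark 4 has the second-largest dot at (388,98). I'll refit the axis and compute the arc.

```bash
cat >> h.py <<'E'
from scipy.optimize import least_squares
def fit(M,q):
    a=np.radians(240)-np.array(q)
    r=least_squares(lambda p:(M-p[:2]-.103*np.c_[np.cos(a+p[2]),np.sin(a+p[2])]).ravel(),[.56,-.02,.2]); return r.x,(r.fun*1e3).round(1)
def pose(c,r,off,th):
    t=np.radians(th); return c+r*np.array([np.cos(t),np.sin(t)])+off*np.array([-np.sin(t),np.cos(t)])
E
python3 - <<'E'
from h import *
M=np.array([px('w2',u*.8,v*.8,.045)[:2] for u,v in [(282,213),(307,132),(369,64),(457,25)]])
x,e=fit(M,[.611,1.047,1.484,1.92]); print(x,np.degrees(x[2]),e)
W=cloud('w2'); ax=x[:2]; D=W[...,:2]-ax; R=np.hypot(D[...,0],D[...,1]); A=np.degrees(np.arctan2(D[...,1],D[...,0]))%360
m=(R>.078)&(R<.088)&(W[...,2]>.07)&(W[...,2]<.091)&(A>205)&(A<240); print(np.percentile(A[m],[1,5,50,95,99]),m.sum())
m&=(W[...,2]>.084); print('top',np.percentile(A[m],[1,5,50,95,99]),W[...,2][m].mean(),m.sum())
p0=ctrl.get_state()['position'][:2]
for th in [223,220,215,210,205,200,195,190,185,180,175,172,170,168]: print(th,((pose(ax,.083,.0165,th)-p0)*1e3).round(1),th-222.8)
E
```

```text
[ 0.56611654 -0.02171673  0.21906392] 12.55143830700763 [ 0.1 -0.6 -0.2  0.1  0.2  0.  -0.1  0.5]
[217.46525219 217.78248045 223.10467555 237.40276525 237.66560847] 757
top [217.9570358  218.41736841 222.83600808 237.26732295 237.63986612] 0.0865344793296926 482
223 [-9.7 11. ] 0.19999999999998863
220 [-13.2  13.7] -2.8000000000000114
215 [-18.8  18.6] -7.800000000000011
210 [-23.9  23.9] -12.800000000000011
205 [-28.5  29.7] -17.80000000000001
200 [-32.6  35.8] -22.80000000000001
195 [-36.2  42.3] -27.80000000000001
190 [-39.1  49.1] -32.80000000000001
185 [-41.5  56. ] -37.80000000000001
180 [-43.3  63.2] -42.80000000000001
175 [-44.4  70.5] -47.80000000000001
172 [-44.8  74.9] -50.80000000000001
170 [-44.9  77.9] -52.80000000000001
168 [-44.9  80.8] -54.80000000000001
```

```bash
python3 -m inch '[[-6,7,0,0,0,0],[-10,11,0,0,0,0],[-13,14,0,0,0,-2.8],[-16,16,0,0,0,-5.3],[-19,19,0,0,0,-7.8],[-21,21,0,0,0,-10.3],[-24,24,0,0,0,-12.8],[-28.5,30,0,0,0,-17.8],[-32.5,36,0,0,0,-22.8],[-36,42,0,0,0,-27.8],[-39,49,0,0,0,-32.8],[-41.5,56,0,0,0,-37.8],[-42.5,59.5,0,0,0,-40.3],[-43.5,63,0,0,0,-42.8],[-44,67,0,0,0,-45.3],[-44.5,70.5,0,0,0,-47.8],[-44.5,70.5,0,0,0,-47.8],[-44.5,70.5,0,0,0,-47.8]]'
python3 - <<'E'
from h import *
snap('wrist','w3')
im=cv2.imread('pics/w3.png'); print(im.shape)
cv2.imwrite('pics/w3b.png',cv2.resize(im[:260,130:430],(750,650)[:1]+(650,),interpolation=2)[:600])
E
```

```text
time: 5.08
position: [0.4798, -0.0314, 0.081]
tool_rot: [2.304, 2.135, 0.001]
ft_force: [1.4, -2.6, 1.2]
grip_width: 0.01
grip_force: 1.1
(384, 512, 3)
```

View pics/w3b.png

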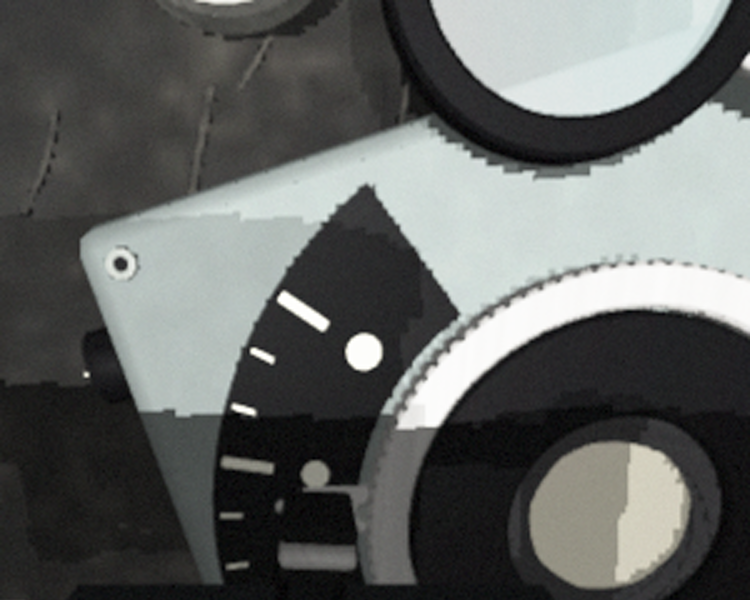

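Mark 4 is at (247,465) in the crop, mark 5 at (302,311). The pointer tip shows at ~(278,507) beside the tab, still short of the mark.

Run:
```python
from h import *
g=lambda u,v,z:px('w3',130+u/2.5-.3,v/2.5-.3,z)[:2]
ax=np.array([.5660,-.0218])
for n,u,v,z in [('m4',247,465,.045),('m5',302,311,.045),('tip',278,507,.051),('tabtop',317,556,.089)]:
    d=g(u,v,z)-ax; print(n,np.hypot(*d),np.degrees(np.arctan2(d[1],d[0]))%360)
W=cloud('w3'); D=W[...,:2]-ax; R=np.hypot(D[...,0],D[...,1]); A=np.degrees(np.arctan2(D[...,1],D[...,0]))%360
m=(R>.078)&(R<.088)&(W[...,2]>.075)&(W[...,2]<.092)&(A>155)&(A<180); print(np.percentile(A[m],[1,5,50]),m.sum())
q=load('w3'); w=np.degrees(.2195)
for th in [174,175,176]: print(th,(proj('w3',np.append(pose(ax,.0945,0,th),.051))-[130,0])*2.5)
print('target px',(proj('w3',np.append(pose(ax,.103,0,240-85.03+w),.045))-[130,0])*2.5)
p0=ctrl.get_state()['position'][:2]
for th in [175,172,170,168,167,166]: print(th,((pose(ax,.083,.0165,th)-p0)*1e3).round(1))
```

```text
m4 0.10341504284338322 167.98161986234973
m5 0.10327335147268073 142.8823880612034
tip 0.09368757783164383 173.61174831542561
tabtop 0.08333863171849798 172.48766504157783
[168.15231178 168.47418851 172.82392934] 624
174 [274.2860171  508.33506116]
175 [274.25548329 513.93843041]
176 [274.32811838 519.51483568]
target px [248.02372156 461.7809137 ]
175 [2.1 0.4]
172 [1.8 4.8]
170 [1.6 7.8]
168 [ 1.6 10.7]
167 [ 1.7 12.2]
166 [ 1.7 13.7]
```

```bash
python3 -m inch '[[0.5,2.5,0,0,0,-1.5],[0.5,5,0,0,0,-3],[0.5,7,0,0,0,-4.8],[0.5,7,0,0,0,-4.8],[0.5,7,0,0,0,-4.8]]'
python3 - <<'E'
from h import *
snap('wrist','w4')
im=cv2.imread('pics/w4.png')
cv2.imwrite('pics/w4b.png',cv2.resize(im[140:250,190:310],(600,550),interpolation=2))
ax=np.array([.5660,-.0218])
W=cloud('w4'); D=W[...,:2]-ax; R=np.hypot(D[...,0],D[...,1]); A=np.degrees(np.arctan2(D[...,1],D[...,0]))%360
m=(R>.078)&(R<.088)&(W[...,2]>.075)&(W[...,2]<.092)&(A>150)&(A<180); print(np.percentile(A[m],[1,5,50]),m.sum())
for th in [166.5,167.5,168.5,169.5]: print(th,(proj('w4',np.append(pose(ax,.0945,0,th),.051))-[190,140])*5)
print('target px',[(proj('w4',np.append(pose(ax,r,0,167.55),.045))-[190,140])*5 for r in (.0955,.103,.1105)])
E
```

```text
time: 5.75
position: [0.4798, -0.0239, 0.0803]
tool_rot: [-2.392, -2.036, 0.001]
ft_force: [-1.1, -1.6, 0.1]
grip_width: 0.003
grip_force: 0.9
[162.99082926 163.32885743 167.9449127 ] 665
166.5 [247.76264601 290.68386253]
167.5 [247.14258549 302.04370435]
168.5 [246.73350836 313.35779948]
169.5 [246.53394878 324.62298757]
target px [array([242.26422922, 289.04276238]), array([189.56071953, 286.15228996]), array([136.79086915, 283.25817915])]
```

View pics/w4b.png

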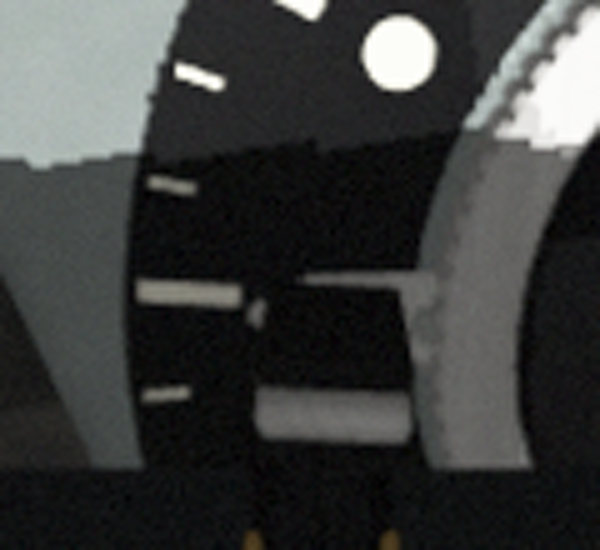

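The pointer tip is at (247,313) and the mark's line at (137,291) to (241,295). It is about 0.5° (0.8 mm) short, so I'll nudge it, then look again.

```bash
python3 -m inch '[[0,0.4,0,0,0,-0.3],[0,0.8,0,0,0,-0.5],[0,0.8,0,0,0,-0.5],[0,0.8,0,0,0,-0.5]]'
python3 - <<'E'
from h import *
snap('wrist','w5')
im=cv2.imread('pics/w5.png')
cv2.imwrite('pics/w5b.png',cv2.resize(im[180:235,205:275],(700,550),interpolation=2))
ax=np.array([.5660,-.0218])
W=cloud('w5'); D=W[...,:2]-ax; R=np.hypot(D[...,0],D[...,1]); A=np.degrees(np.arctan2(D[...,1],D[...,0]))%360
m=(R>.078)&(R<.088)&(W[...,2]>.075)&(W[...,2]<.092)&(A>150)&(A<180); print(np.percentile(A[m],[1,5,50]),m.sum())
for th in [166.5,167.5,168.,168.5]: print(th,(proj('w5',np.append(pose(ax,.0945,0,th),.051))-[205,180])*10,[((proj('w5',np.append(pose(ax,r,0,th),.045))-[205,180])*10).round() for r in (.0955,.1105)])
E
```

```text
time: 6.3
position: [0.4798, -0.0236, 0.0803]
tool_rot: [-2.402, -2.025, 0.001]
ft_force: [-2.4, -3.2, -1.3]
grip_width: -0.001
grip_force: 1.5
[162.85341045 163.20347418 167.79482572] 653
166.5 [342.66195841 185.58965221] [array([333., 159.]), array([122., 145.])]
167.5 [341.65178235 208.29155187] [array([332., 181.]), array([121., 171.])]
168.0 [341.30463075 219.60716211] [array([332., 192.]), array([121., 184.])]
168.5 [341.06227685 230.89816144] [array([331., 203.]), array([121., 197.])]
```

View pics/w5b.png

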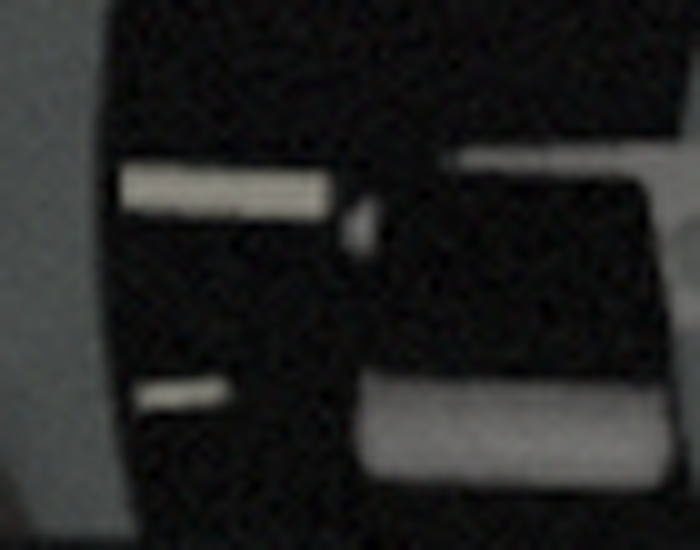

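Run:
```python
from h import *
ax=np.array([.5660,-.0218])
for n,u,v,z in [('strip',513,380,.089),('strip',513,432,.089),('strip',513,482,.089),('mk',121,187,.045),('mk',330,197,.045),('tip',341,238,.051),('blobtop',372,197,.051)]:
    d=px('w5',205+u/10-.45,180+v/10-.45,z)[:2]-ax; print(n,np.hypot(*d),np.degrees(np.arctan2(d[1],d[0]))%360)
print(np.array([[cloud('w5')[180+int(v/10),205+int(u/10),2] for u in (420,500,600)] for v in (200,250,300,350,380,400,430,460,480,490)]).round(4))
```

```text
strip 0.08347369002067444 165.17157850242515
strip 0.08324659552404838 167.29802849440716
strip 0.08313621248236501 169.3750971641635
mk 0.11082551617448419 167.94124433454877
mk 0.09593967157800011 168.02053205870857
tip 0.09481299154761044 168.620977303485
blobtop 0.09276670622785345 166.73834556802663
[[0.0663 0.0679 0.0642]
 [0.0758 0.0755 0.0744]
 [0.0838 0.0826 0.0815]
 [0.0843 0.0857 0.0857]
 [0.086  0.0851 0.0831]
 [0.0869 0.0878 0.0869]
 [0.0883 0.0876 0.0878]
 [0.0879 0.0892 0.0896]
 [0.0856 0.0852 0.0848]
 [0.0856 0.0852 0.086 ]]
```

Run:
```python
from h import *
g=load('w5')['im'].astype(int).sum(2)//3
print('cols',list(range(234,250)))
for v in range(194,216): print(v,g[v,234:250])
```

```text
cols [234, 235, 236, 237, 238, 239, 240, 241, 242, 243, 244, 245, 246, 247, 248, 249]
194 [16  2  8 17 10  3 16 10 11 12 14 16  9 11 18 14]
195 [13 15 14 16 12 13 13 14 11 10 10 12 10  9 15 32]
196 [14 11 14 14  6 12  7  1 13 13 12 12 12 12 16 36]
197 [89 83 86 62 22 19 13 10 11  9 14 13 11  9 11 15]
198 [130 124 125  90  37  17  15  10  11   8   8  10   9  13  13   7]
199 [127 129 130  89  38  17  12  28  26  11  15  12   9   0  10  14]
200 [129 131 129  89  37  19  33  68  49  23   9  11   8  12  10  11]
201 [92 94 95 63 21 42 70 93 57 21 10  7 14  8 13  8]
202 [ 24  25  29  17  15  57  92 103  55  12   8  18   8  15  12  10]
203 [11 10 11 18 14 54 87 95 50  0  6 14 11 12 15 13]
204 [11 11 13 14 12 47 66 75 41 13 16 13 11  9  8 18]
205 [14 12 16 10  9 13 37 41 25 10 10 13 10  9  6  5]
206 [10  5  9 16  7  7 16 15 12  6 14  7 12  2 10  3]
207 [14 14  8 16 11  5 10 12  8  4 16 11  8 14  9 11]
208 [12 13  7 12 15 15  7 10 13  6 11  9 11 19  0 11]
209 [14 10 13  8  4 10  7  9  5 15  7  8 12 13  8 12]
210 [ 9 13 16 12 12 15 14 12 16  9  8 12 14 12 14 14]
211 [10 12 18  7 15 11  9 11 13 12  8  4 10  8 16 14]
212 [12 16 12  6  9 15 14 11  9 14  8 16 17 11  6 10]
213 [15  6 14 14 13 14 13  9  9 16 11 13 14 15 10 16]
214 [13  9  9  9 10 15 12  9 11 14 14 16  9 12 11 13]
215 [13 10  9  6 16 11 12 10 15  9 15 11 19 13 10 13]
```

```bash
python3 -m inch '[[0,0.3,0,0,0,0],[0,0.6,0,0,0,0],[0,0.6,0,0,0,0]]'
cat > m.py <<'E'
from h import *
import sys
def meas(f):
    ax=np.array([.5660,-.0218]); g=load(f)['im'].astype(float).sum(2)
    def ang(u,v,z):
        d=px(f,u,v,z)[:2]-ax; return np.degrees(np.arctan2(d[1],d[0]))%360
    for n,r,z in [('mark',.0985,.045),('mark',.103,.045),('mark',.107,.045),('tip',.0939,.051),('tip',.0932,.051)]:
        th=np.arange(165,171.5,.1); I=np.array([cv2.getRectSubPix(g.astype(np.float32),(1,1),tuple(map(float,proj(f,np.append(pose(ax,r,0,t),z)))))[0,0] for t in th])
        I=np.clip(I-90,0,None); print(n,r,(I*th).sum()/I.sum(),I.max().round())
snap('wrist',sys.argv[1]); meas('w5'); print(); meas(sys.argv[1])
E
python3 m.py w6
```

```text
time: 6.72
position: [0.4803, -0.0228, 0.0806]
tool_rot: [2.401, 2.025, 0.0]
ft_force: [-1.8, -2.4, -1.9]
grip_width: 0.005
grip_force: 1.5
mark 0.0985 167.9880194048803 299.0
mark 0.103 167.97981214254904 296.0
mark 0.107 167.9133041321456 300.0
tip 0.0939 168.20188366390943 187.0
tip 0.0932 168.05953112473887 219.0

mark 0.0985 167.9741557756832 300.0
mark 0.103 168.00076423445705 299.0
mark 0.107 167.98547419273774 301.0
tip 0.0939 167.45023441633447 177.0
tip 0.0932 167.33608642480914 180.0
```

```bash
python3 -m inch '[[-2,-8,0,0,0,0],[-3,-16,0,0,0,0],[-5,-30,30,0,0,0],[-8,-55,50,0,0,0],[-8,-55,50,0,0,0],[-8,-55,50,0,0,0]]'
python3 m.py w7
python3 - <<'E'
from h import *
ax=np.array([.5660,-.0218])
print(load('w7')['T'][:3,3],proj('w7',np.append(pose(ax,.0945,0,168),.051)))
u,v=map(int,proj('w7',np.append(pose(ax,.0945,0,168),.051)))
im=load('w7')['im'][v-25:v+25,u-30:u+30,::-1]; cv2.imwrite('pics/w7b.png',cv2.resize(cv2.convertScaleAbs(im,alpha=1.5),(720,600),interpolation=2)); print(u,v)
W=cloud('w7'); D=W[...,:2]-ax; R=np.hypot(D[...,0],D[...,1]); A=np.degrees(np.arctan2(D[...,1],D[...,0]))%360
m=(R>.078)&(R<.088)&(W[...,2]>.08)&(W[...,2]<.095)&(A>150)&(A<190); print(np.percentile(A[m],[1,5,50,95,99]),W[...,2][m].mean(),m.sum())
E
```

```text
time: 7.52
position: [0.4722, -0.0771, 0.1302]
tool_rot: [-2.401, -2.025, -0.001]
ft_force: [0.1, -0.3, -0.7]
grip_width: 0.002
grip_force: 0.0
mark 0.0985 167.9880194048803 299.0
mark 0.103 167.97981214254904 296.0
mark 0.107 167.9133041321456 300.0
tip 0.0939 168.20188366390943 187.0
tip 0.0932 168.05953112473887 219.0

mark 0.0985 167.89883901848413 666.0
mark 0.103 167.84996972858391 666.0
mark 0.107 167.85697411041113 667.0
tip 0.0939 168.03172602418172 371.0
tip 0.0932 168.2760174596382 499.0
[0.4858426  0.00106102 0.27798377] [239.4147693  119.41843077]
239 119
[162.59092635 163.07215867 167.26592731 171.89652028 172.13714526] 0.08618755227384074 305
```

View pics/w7b.png

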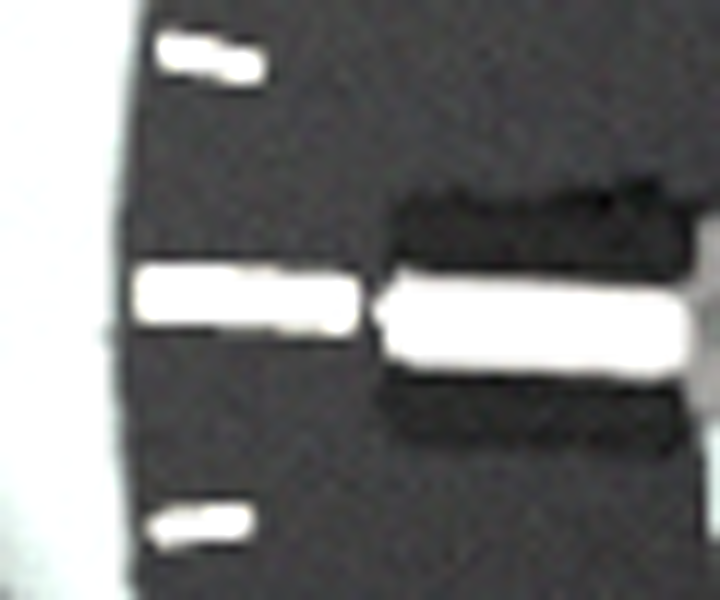

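The pointer tip (376,308) stands on the line of mark 4 (its centre line reaches ~304 there), about 0.2 mm off, so the lever is done. Next is the filter. I'll check clearance to the microscope and compute the path.

Run:
```python
from h import *
for f in ('top0','w1'):
    W=cloud(f).reshape(-1,3); m=(W[:,2]>.11)&(W[:,2]<.35)&(W[:,0]>.45)&(W[:,0]<.95)&(W[:,1]>.0)&(W[:,1]<.35)
    if f=='w1': m&=~((abs(W[:,0]-.49)<.15)&(W[:,1]<.09))
    Q=W[m]; d=np.hypot(Q[:,0]-.611,Q[:,1]-.112); i=np.argsort(d)[:400:50]; print(f,m.sum(),Q[i].round(3),d[i].round(3))
s=ctrl.get_state();p0=s['position']; pil=np.array([.645,.057]); print(s['joint_positions'][6],p0)
for th,off in [(151.5,-.032),(151.5,-.0165)]+[(t,-.0165) for t in range(155,226,5)]+[(223,-.0165),(225,-.0165)]: print(th,((pose(pil,.056,off,th)-p0[:2])*1e3).round(1),((pose(pil,.056,off,th)-pose(pil,.056,-.032,151.5))*1e3).round(1),th-151.5)
```

```text
top0 1964 [[0.771 0.197 0.19 ]
 [0.771 0.205 0.205]
 [0.76  0.227 0.336]
 [0.761 0.227 0.274]
 [0.754 0.238 0.252]
 [0.774 0.212 0.249]
 [0.763 0.231 0.274]
 [0.761 0.237 0.165]] [0.181 0.186 0.188 0.189 0.19  0.192 0.193 0.195]
w1 252 [[0.771 0.2   0.173]
 [0.758 0.228 0.138]
 [0.762 0.227 0.137]
 [0.755 0.238 0.142]
 [0.765 0.238 0.125]
 [0.783 0.226 0.144]] [0.183 0.188 0.189 0.191 0.199 0.206]
-0.03166499107885229 [ 0.47195159 -0.07683478  0.12988706]
151.5 [139.1 188.7] [0. 0.] 0.0
151.5 [131.7 175.1] [ -7.4 -13.6] 0.0
155 [129.3 172.5] [ -9.8 -16.2] 3.5
160 [126.1 168.5] [-13.  -20.2] 8.5
165 [123.2 164.3] [-15.9 -24.4] 13.5
170 [120.8 159.8] [-18.3 -28.9] 18.5
175 [118.7 155.2] [-20.4 -33.5] 23.5
180 [117.  150.3] [-22.1 -38.3] 28.5
185 [115.8 145.4] [-23.3 -43.3] 33.5
190 [115.  140.4] [-24.1 -48.3] 38.5
195 [114.7 135.3] [-24.4 -53.4] 43.5
200 [114.8 130.2] [-24.3 -58.5] 48.5
205 [115.3 125.1] [-23.8 -63.6] 53.5
210 [116.3 120.1] [-22.8 -68.6] 58.5
215 [117.7 115.2] [-21.4 -73.4] 63.5
220 [119.5 110.5] [-19.6 -78.2] 68.5
225 [121.8 105.9] [-17.3 -82.8] 73.5
223 [120.8 107.7] [-18.3 -81. ] 71.5
225 [121.8 105.9] [-17.3 -82.8] 73.5
```

```bash
python3 -m inch '[[0,0,50,0,0,0],[35,48,50,0,0,-9],[70,95,50,0,0,-18.2],[105,142,50,0,0,-18.2],[139,189,50,0,0,-18.2],[139,189,50,0,0,-18.2],[139,189,0,0,0,-18.2],[139,189,-38,0,0,-18.2],[139,189,-38,0,0,-18.2],[139,189,-38,0,0,-18.2]]'
python3 - <<'E'
from h import *
snap('wrist','w8'); snap('scene','sc8'); pil=np.array([.645,.057]); p=ctrl.get_state()['position']
for f in ('w8','sc8'):
    W=cloud(f);D=W[...,:2]-pil;R=np.hypot(D[...,0],D[...,1]);A=np.degrees(np.arctan2(D[...,1],D[...,0]))%360
    m=(R>.048)&(R<.064)&(W[...,2]>.08)&(W[...,2]<.104)&(A>120)&(A<190); print(f,m.sum(),np.percentile(A[m],[1,5,50,95,99]) if m.any() else '')
d=p[:2]-pil; print(np.hypot(*d),np.degrees(np.arctan2(d[1],d[0])))
E
```

```text
time: 8.82
position: [0.6118, 0.111, 0.0937]
tool_rot: [2.691, 1.619, 0.002]
ft_force: [-0.2, -0.2, 0.1]
grip_width: 0.007
grip_force: 0.0
w8 160 [149.82895767 149.98072255 153.85721343 157.13629859 157.57990133]
sc8 0 
0.06322061576895689 120.89643209621507
```

```bash
python3 -m inch '[[-4,-7,0,0,0,0],[-7.5,-13.5,0,0,0,0],[-10,-16,0,0,0,3.5],[-13,-20,0,0,0,8.5],[-16,-24.5,0,0,0,13.5],[-18.5,-29,0,0,0,18.5],[-20.5,-33.5,0,0,0,23.5],[-22,-38.5,0,0,0,28.5],[-23.5,-43.5,0,0,0,33.5],[-24,-48.5,0,0,0,38.5],[-24.5,-53.5,0,0,0,43.5],[-24.5,-58.5,0,0,0,48.5],[-24,-63.5,0,0,0,53.5],[-23,-68.5,0,0,0,58.5],[-22,-71,0,0,0,61],[-22,-71,0,0,0,61]]'
cat > fm.py <<'E'
from h import *
import sys
f=sys.argv[1]; snap('wrist',f); pil=np.array([.645,.057])
W=cloud(f);D=W[...,:2]-pil;R=np.hypot(D[...,0],D[...,1]);A=np.degrees(np.arctan2(D[...,1],D[...,0]))%360
m=(R>.048)&(R<.064)&(W[...,2]>.08)&(W[...,2]<.104)&(A>170)&(A<250); print(m.sum(),np.percentile(A[m],[1,5,50,95,99]) if m.any() else '')
m=(R>.13)&(R<.153)&(W[...,2]>.06)&(W[...,2]<.075); print('frame',m.sum(),np.percentile(A[m],[1,5,50,95,99]) if m.any() else '')
p=ctrl.get_state()['position'][:2]
for th in (214,217,220,222,224,225,226,227): print(th,((pose(pil,.056,-.0165,th)-p)*1e3).round(1))
E
python3 fm.py w9
```

```text
time: 10.92
position: [0.589, 0.0399, 0.093]
tool_rot: [-1.498, -2.761, -0.001]
ft_force: [-1.2, 0.9, 0.6]
grip_width: 0.006
grip_force: 0.6
344 [182.09498588 182.46696335 186.3774657  188.80154204 191.95143939]
frame 1515 [196.88820848 198.73176648 207.88010883 222.58157695 225.02690273]
214 [ 0.3 -0.6]
217 [ 1.3 -3.5]
220 [ 2.5 -6.3]
222 [ 3.3 -8.2]
224 [  4.2 -10. ]
225 [  4.7 -10.9]
226 [  5.2 -11.8]
227 [  5.7 -12.7]
```

```bash
python3 -m inch '[[0.5,-1.5,0,0,0,1.5],[1,-3,0,0,0,3],[2,-4.5,0,0,0,4.5],[2.5,-6,0,0,0,6],[3,-7.5,0,0,0,7.5],[3.5,-8.5,0,0,0,8.5],[3.5,-8.5,0,0,0,8.5]]'
python3 -m inch '[[0.3,-0.6,0,0,0,0.7],[0.6,-1.2,0,0,0,1.4],[0.6,-1.2,0,0,0,1.4]]'
python3 fm.py w10 | head -2
```

```text
time: 11.85
position: [0.5928, 0.0313, 0.0924]
tool_rot: [1.288, 2.865, -0.0]
ft_force: [-1.1, 1.0, 0.4]
grip_width: 0.008
grip_force: 0.8
time: 12.22
position: [0.5932, 0.0303, 0.0925]
tool_rot: [-1.253, -2.881, 0.0]
ft_force: [-2.0, 0.8, 0.7]
grip_width: 0.004
grip_force: 1.0
356 [192.37574177 192.88457974 196.81059643 199.46289242 202.3227731 ]
frame 1494 [207.57102822 209.36116045 218.40035182 233.3330714  235.77879473]
```

```bash
python3 -m inch '[[0.4,-0.9,0,0,0,1],[0.9,-1.8,0,0,0,2],[0.9,-1.8,0,0,0,2]]'
python3 -m inch '[[0.5,-0.9,0,0,0,1],[0.5,-0.9,0,0,0,1]]'
python3 fm.py w11
```

```text
time: 12.65
position: [0.5932, 0.0297, 0.0924]
tool_rot: [-1.2, -2.9, -0.001]
ft_force: [-5.7, 3.5, 1.3]
grip_width: 0.006
grip_force: 2.9
time: 12.9
position: [0.593, 0.0296, 0.0924]
tool_rot: [-1.173, -2.909, -0.001]
ft_force: [-6.6, 4.5, 3.0]
grip_width: 0.006
grip_force: 4.0
332 [193.0040033  193.46478634 197.49290499 199.82723452 203.30279911]
frame 1687 [207.65644142 209.58032369 219.31164359 226.7054904  236.67622013]
214 [-3.7  9.8]
217 [-2.7  6.9]
220 [-1.5  4. ]
222 [-0.7  2.2]
224 [0.2 0.4]
225 [ 0.7 -0.5]
226 [ 1.2 -1.4]
227 [ 1.7 -2.3]
```

The finger stalled at ~224.4° (stop expected at 224.8°) with the force rising to ~8 N, so the filter is against its stop. I'll back off and verify.

```bash
python3 -m inch '[[-5,5,0,0,0,0],[-12,12,0,0,0,0],[-18,18,10,0,0,0],[-18,18,70,0,0,0],[-50,60,130,0,0,-10],[-100,80,180,0,0,-20],[-100,80,200,0,0,-20],[-100,80,200,0,0,-20],[-100,80,200,0,0,-20]]'
python3 - <<'E'
from h import *
for n,f in (('top','t12'),('wrist','w12'),('scene','s12')): snap(n,f)
pil=np.array([.645,.057]); ax=np.array([.566,-.0218])
a,b=load('top0')['im'].astype(int),load('t12')['im'].astype(int)
for f in ('t12','w12','s12'):
    W=cloud(f);m=(W[...,2]>.058)&(W[...,2]<.074)&(np.hypot(W[...,0]-ax[0],W[...,1]-ax[1])<.06); Q=W[m]
    (x,y),r=cv2.minEnclosingCircle(Q[:,:2].astype(np.float32)) if m.sum()>5 else ((0,0),0); d=np.array([x,y])-pil
    print(f,m.sum(),x,y,r,np.hypot(*d),np.degrees(np.arctan2(d[1],d[0]))%360)
# stand / others still in top and scene views: match patches
for A,B,pts in (('top0','t12',{'stand_nr':(320,246),'stand_fr':(302,156),'tin':(195,243),'drop':(321,161),'weigh':(262,139)}),('sc0','s12',{'stand_r':(340,172),'stand_n':(315,240),'tin':(275,274),'drop':(275,140),'weigh':(223,168)})):
    p,q=load(A)['im'],load(B)['im']
    for n,(u,v) in pts.items():
        t=p[v-12:v+13,u-12:u+13]; s=q[v-20:v+21,u-20:u+21]; r=cv2.matchTemplate(s,t,cv2.TM_CCOEFF_NORMED); _,mx,_,l=cv2.minMaxLoc(r); print(A,n,l[0]-8,l[1]-8,round(mx,3))
a=cv2.imread('pics/t12.png')[145:270,170:345];
E
sed -i 's/^snap(.wrist.*$/meas(sys.argv[1])/' m.py; python3 m.py w12
```

```text
time: 14.08
position: [0.4948, 0.1075, 0.2928]
tool_rot: [1.665, 2.663, 0.001]
ft_force: [-0.1, -0.2, -0.5]
grip_width: 0.006
grip_force: 0.0
t12 1067 0.5659624338150024 -0.02189663238823414 0.05995604768395424 0.11167638725644749 224.94887168406277
w12 0 0 0 0 0.6475137064186364 185.0502284248328
s12 902 0.5660863518714905 -0.01999027654528618 0.05878076329827309 0.11024911130467156 224.29318338805336
top0 stand_nr 0 0 1.0
top0 stand_fr 0 0 1.0
top0 tin 5 8 0.469
top0 drop 0 0 0.998
top0 weigh 0 0 1.0
sc0 stand_r 0 0 0.992
sc0 stand_n 0 1 0.957
sc0 tin 0 0 0.996
sc0 drop -7 6 0.626
sc0 weigh 0 0 0.999
mark 0.0985 168.0766227622123 665.0
mark 0.103 168.0389441599973 655.0
mark 0.107 168.0818615282392 661.0
tip 0.0939 167.53656651858094 305.0
tip 0.0932 167.6232064217183 297.0
```

Run:
```python
from h import *
pil=np.array([.645,.057]); ax=np.array([.566,-.0218])
for f in ('t12','s12'):
    W=cloud(f);m=(W[...,2]>.0625)&(W[...,2]<.074)&(np.hypot(W[...,0]-ax[0],W[...,1]-ax[1])<.052); Q=W[m]
    x,y=(Q.min(0)+Q.max(0))[:2]/2; c=np.median(Q,0); d=np.array([x,y])-pil; print(f,m.sum(),x,y,c,np.ptp(Q,axis=0),np.degrees(np.arctan2(d[1],d[0]))%360)
```

```text
t12 930 0.5651988787041813 -0.022188758938570072 [ 0.56555514 -0.02166931  0.06736777] [0.08263405 0.08048468 0.01131519] 224.77932177156504
s12 845 0.5626486135329916 -0.023199051837007767 [ 0.56103798 -0.01924588  0.06727438] [0.08382885 0.08444735 0.01085334] 224.24138940845424
```

The filter is centred over the axis at 224.8°, which is its stop. The neighbours haven't moved, so I'm handing in.

```bash
python3 -c "
from bench import ctrl
print(ctrl.close_job())"
```

```text
the job is handed in; nothing more can be done
None
```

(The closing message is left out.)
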